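# Load the dry block heater and hold its cover strip tucked under the flap

### The arm

A 6-joint arm with a two-finger parallel gripper is mounted at the origin on the work surface. World frame = base frame: x ahead of the robot, y to its left, z up, the work surface at z = 0. Lengths are in m, angles in rad, forces in N, time in s.
With the tool pointing down it reaches from about 0.35 to 0.85 m from the base axis. Payload 8.1 kg.
Tool frame: the origin (TCP) lies at the very end of the fingers, on their centre line; the grasp point (between the pads) lies 19 mm behind it; x points along the fingers, y is the direction in which the jaws open and shut, and the axes are right-handed (so a half turn about x gives the same grasp; the last joint's range is limited). The gripper opens to 85 mm and grips with 20 to 120 N. Pads are 22 mm wide; open, the fingers measure 114 mm over their backs; the gripper's body (76 mm by 85 mm) begins 54 mm behind the grasp point. The pads swing forward as they close: fully open they stand 13 mm farther back than shut.
Start: joints at [-1.338, 0.13, 1.488, -0, 1.523, -0.085], TCP at [0.188, -0.57, 0.231] pointing down, gripper open.
Joint ranges: [-2.96, 2.96], [-0.89, 2.26], [0.02, 2.5], [-1.34, 4.48], [0, 2.73], [-2.66, 2.66]. Speed limits (rad/s): [2.39, 2.39, 2.79, 3.14, 3.14, 3.14].

### API

Orientations are given as a unit quaternion [x, y, z, w].
In Python, from bench import observe, grab_frame, camera_params, job_done gives the robot as it stands.
- The arm moves only by the tool arm_command, never from a script. Its arguments are lists of equal length, an entry for each row: "delta_pos": the shift along the world's x, y, z each as a share of 0.25 m, from -1 to 1, a list of three; "twist": the turn about the world's z as a share of 180 degrees, from -1 to 1; "grip": the opening, from -1 (shut) to 1 (fully open). A call has 1 to 12 rows; each row is the pose to reach, as a shift and turn from the pose commanded when the call began, turning the shorter way round; what a row does not reach only later rows make up. A row lasts 1/10 s, in which the tool goes at most 50 mm and 8.59 degrees, less where a joint would pass 70% of its speed; a pose out of reach is approached as far as the arm can. A call with a number of a shift or a turn outside -1 to 1 is refused whole. A call with a gripper value outside its range is refused whole. The fingers move at their own pace and stop on an object; "squeeze" is the grip in N (left out, the last holds). Time passes only in rows, so rows that repeat a pose let the fingers close. It gives the time, the measured TCP pose, the force and the opening at its end, in the units of the state.
- observe(): the state, without advancing time (a new reading comes with each control period).
- grab_frame(name): name is "scene" or "side" or "wrist"; returns the picture (400x640x3 uint8, red, green, blue); there is no depth.
- camera_params(name): a dict with "K" (3x3 intrinsics, pixels), "k1" (the pictures are not rectified: a ray, as slopes to the right and down, at radius r is drawn at 1 + k1 r^2 times it, then the intrinsics apply), "R" (3x3) and "t" (3): a world point X has camera coordinates R X + t. Camera axes: x right, y down, z forward; pixel columns grow to the right and rows downward; lengths in m; the calibration is good to about 2 mm. A picture is of the moment at which its call begins: read the wrist's pose just before it. camera_params takes no time and is no camera call; for the wrist camera it gives the pose at the moment of the call.
- job_done(): hands the job in, once; it reports no verdict.
The state is a dict: "t": time; "joints": joint angles; "joint_velocities": joint speeds; "joint_torque": joint torques, N m; "tcp_pos": TCP position; "tool_rot": TCP orientation; "wrist_force": force on the tool from outside, world axes, zero at the start; "torque": the same for the moment, N m; "width": finger opening in m.
Only numpy, scipy, OpenCV 4.12 (cv2) and the standard library are available. Lean on these libraries where they do the work, as an engineer would, in place of code of your own. Each camera call takes 0.05 s, during which the arm holds its last target. There are 200 camera calls.

### The job

Drop the two small vials one by one into the two bores of the heater block, right to the bottom. Then take the aluminium cover strip by its grip bar, lay it on the block over the bores, square and centred, and slide its far edge well under the hinged steel flap (at least 20 mm past the flap's front edge) without lifting the flap. Finish while still gripping the strip and pressing it firmly down flat on the block, so that I can screw it down; do not let go, and leave the big vial, beaker and jar where they stand.

Things in the scene. Friction and masses are not known exactly. Their poses are not given: they have to be found in the camera images.
- block: fixed heater block: aluminium, 170 x 170 mm, 62 mm high, thin white housing. Origin: centre of its underside; z up; +x towards the flap's hinge (away from the robot at yaw 0). Flat top (deck) at z = 62. Two upright blind bores 21 mm wide, 53 mm deep (floor at z = 9), at x = -30, y = -35 and +35 mm. A rail 15 mm thick, 22 mm high stands on the deck along its +x edge (front face x = 70).
- block_hole0 (a point): centre of the mouth of the first bore, at deck height
- block_hole1 (a point): centre of the mouth of the second bore, at deck height
- flap (a joint): angle of the 80 g flap, grey-painted 3 mm steel, 130 mm wide (centred), swinging freely: 0 = down and level, as at the start; positive = lifted; falls back by its weight. Hinge along the block's y at x = 68 mm. Down, it stops 8 mm above the deck, touching nothing.
- flap_edge (a point): middle of the flap's front edge with the flap down (fixed to the block: x = 1.5 mm, 8 mm above the deck). The flap's front 9 mm are bent up as a lead-in lip; the underside of its tip is about 12 mm above the deck. Axes as the block's.
- strip: loose cover strip, about 220 g: flat aluminium plate 110 (x) x 120 (y) x 4 mm, with a black upright grip bar 10 mm thick (x), 90 mm long (y), up to z = 38 mm, centred at x = -25 mm. Origin: centre of the plate's underside, z up. Its +x edge, the one farther from the bar, goes under the flap, pointing as the block's +x.
- strip_edge (a point): middle of the strip's +x edge, at its underside (x = 55 mm in the strip's frame)
- vial0: small vial with white cap, closed cylinder 18 mm in diameter, 50 mm tall, standing on the bench, 25 g. Origin at the centre of its underside
- vial1: the second small vial, same as vial0; either may go in either bore
- big_vial: bigger vial of the same make, 28 mm in diameter, 75 mm tall, standing near the small ones; does not fit; leave it. Origin at the centre of its underside
- beaker: empty glass beaker, 64 mm wide, 80 mm tall; leave it. Origin at the centre of its underside
- jar: closed glass jar, 80 mm wide, 100 mm tall; leave it. Origin at the centre of its underside
Mind the look-alikes: they are no part of the job. Leave any blue or red look-alike of the vial1 alone.

How it is judged:
On the way, in this order (a step that is already met when the one before it is completed fails the run):
1. one small vial is down in a bore ((((horizontal distance between vial0 and block_hole0 below 0.005 m and z of vial0 in the frame of block below 0.014 m) or (horizontal distance between vial0 and block_hole1 below 0.005 m and z of vial0 in the frame of block below 0.014 m)) or ((horizontal distance between vial1 and block_hole0 below 0.005 m and z of vial1 in the frame of block below 0.014 m) or (horizontal distance between vial1 and block_hole1 below 0.005 m and z of vial1 in the frame of block below 0.014 m)))), for 0.1 s.
2. both small vials are down in the bores (((horizontal distance between vial0 and block_hole0 below 0.005 m and z of vial0 in the frame of block below 0.014 m) or (horizontal distance between vial0 and block_hole1 below 0.005 m and z of vial0 in the frame of block below 0.014 m)) and ((horizontal distance between vial1 and block_hole0 below 0.005 m and z of vial1 in the frame of block below 0.014 m) or (horizontal distance between vial1 and block_hole1 below 0.005 m and z of vial1 in the frame of block below 0.014 m))), for 0.1 s.
3. the strip's far edge is under the flap, with the flap down (x of strip_edge in the frame of flap_edge above 0.018 m and z of strip_edge in the frame of block below 0.067 m and z of strip in the frame of block above 0.057 m and value of joint flap below 0.06 rad and y of strip_edge in the frame of flap_edge between -0.03 and 0.03 m), for 0.1 s.
At the end, for the whole second after the job is handed in: Vials in the bores, within 5 mm of the floor and axis; strip on the deck within 3 mm, tilt < 0.05, square within 0.1 rad, centred within 12 mm, far edge 18 mm or more behind the flap's edge; flap under 0.06 rad; fingers hold the strip (> 2 N) and press it down (> 5 N on the block), at rest (all of step 2 and all of step 3 and z of each of strip, strip_edge in the frame of block below 0.065 m and angle between strip's own z axis and vertical below 0.05 rad and angle between the x axis of strip and the x axis of block, either way round below 0.1 rad and y of strip in the frame of block between -0.012 and 0.012 m and contact force between the fingers and strip above 2 N and contact force between strip and block above 5 N and linear speed of strip below 0.02 m/s); the arm keeps its last pose, push and grip.
It fails at once if the flap is lifted by more than 0.12 rad (about 8 mm at its edge) (value of joint flap above 0.12 rad).
It fails at once if the big vial is moved or tipped (distance of big_vial from where it was at the start of the episode above 0.03 m or angle between big_vial's own z axis and vertical above 0.5 rad).
It fails at once if the beaker is moved or tipped (distance of beaker from where it was at the start of the episode above 0.03 m or angle between beaker's own z axis and vertical above 0.5 rad).
It fails at once if the jar is moved or tipped (distance of jar from where it was at the start of the episode above 0.03 m or angle between jar's own z axis and vertical above 0.5 rad).
It also fails if it takes over 72 s, if anything falls off the work surface, if the arm or the gripper's body presses on something with over 40 N, if the wrist force passes 120 N, or if a joint passes its speed limit or range.

## Working session

There is one attempt and no reset: what is moved stays moved. The work goes in short steps, Python scripts to look and compute and a tool call to move; the robot and the scene stay as the last step left them, time stands still between calls to the robot, and variables do not carry over. Pictures are saved under pics/ and viewed, about 8 in all and at most 12, crops included, and the job is handed in when it is done.

Besides the shell and the picture viewer there is one more tool, called after "Request:" in YAML: its name, and indented under it one key for each argument. arm_command: Moves the arm, as the interface text tells. Its arguments: {"type":"object","properties":{"delta_pos":{"type":"array","items":{"type":"array","items":{"type":"number"}}},"twist":{"type":"array","items":{"type":"number"}},"grip":{"type":"array","items":{"type":"number"}},"squeeze":{"type":"number"}},"required":["delta_pos","twist","grip"]}

```bash
ls; mkdir -p pics
python3 - <<'E'
from bench import *
import cv2,numpy as np
s=observe();print(s)
for n in("scene","side"):
    im=grab_frame(n);cv2.imwrite(f"pics/{n}0.png",im[:,:,::-1]);print(n,camera_params(n))
a=cv2.imread("pics/scene0.png");b=cv2.imread("pics/side0.png")
print(camera_params("wrist"))
E
```

```text
pics
{'t': 0.0, 'joints': array([-1.33840634e+00,  1.31158071e-01,  1.48925847e+00,  8.45143618e-06,
        1.52298266e+00, -8.53789947e-02]), 'joint_velocities': array([ 0.00193635, -0.00084746, -0.00021639, -0.00028586, -0.00018684,
        0.00106935]), 'joint_torque': array([-6.80012236e-04, -5.69399142e+01, -5.00546372e+01, -1.43282045e-04,
        1.46481363e-02,  2.65867192e-05]), 'tcp_pos': array([ 0.18738174, -0.56942845,  0.23025769]), 'tool_rot': array([-0.69815615, -0.11251322,  0.69824401, -0.11123881]), 'wrist_force': array([-0.18467092,  0.11779052, -0.3258883 ]), 'torque': array([-0.00389122,  0.07315931,  0.03678854]), 'width': 0.08511693693963165}
scene {'K': array([[440.18702609,   0.        , 322.56296073],
       [  0.        , 440.18702609, 199.02816055],
       [  0.        ,   0.        ,   1.        ]]), 'k1': -0.020373725520351806, 'R': array([[ 0.20062142,  0.97959613, -0.01193607],
       [ 0.69712123, -0.15130961, -0.70080482],
       [-0.68831173,  0.13227557, -0.71325321]]), 't': array([-0.15250987, -0.32086725,  1.51549432])}
side {'K': array([[442.27434701,   0.        , 319.24454135],
       [  0.        , 442.27434701, 199.98323284],
       [  0.        ,   0.        ,   1.        ]]), 'k1': -0.019421457471977543, 'R': array([[-0.66379524, -0.74757084,  0.02266552],
       [-0.46174733,  0.38578579, -0.79872319],
       [ 0.58835813, -0.54065439, -0.6012716 ]]), 't': array([0.38943327, 0.30809875, 0.69989897])}
{'K': array([[321.09257883,   0.        , 320.83732954],
       [  0.        , 321.09257883, 198.28341505],
       [  0.        ,   0.        ,   1.        ]]), 'k1': -0.02725696632033084, 'R': array([[ 0.31266241, -0.94985799, -0.00346525],
       [-0.89703851, -0.29647168,  0.32775974],
       [-0.31235256, -0.09936969, -0.94475475]]), 't': array([-0.59947906, -0.04361016,  0.38291872])}
```

View pics/scene0.png

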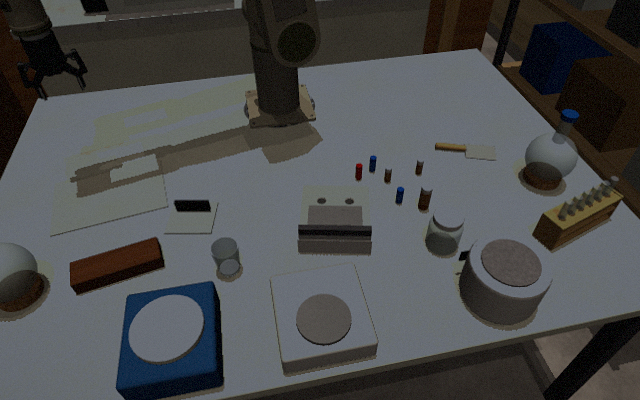

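View pics/side0.png

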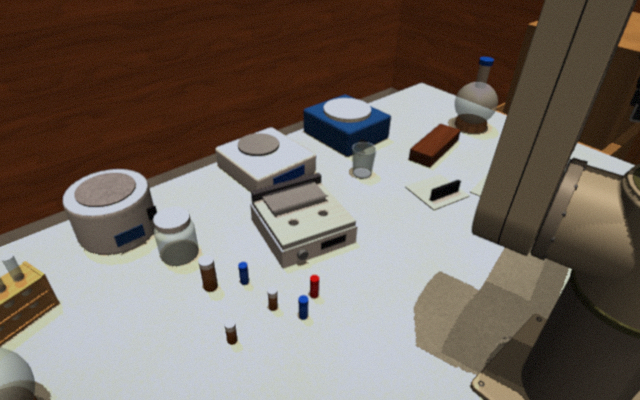

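The scene view shows the block at about (335,215) with its bores at (321,201) and (349,201), the strip at (192,215), the small brown vials at (388,175) and (419,167), and the big vial at (425,198). The side view shows the small vials at (272,300) and (231,333), and the bores at (293,222) and (322,213). I'll enlarge these areas to measure them.

```bash
cat > h.py <<'E'
import numpy as np,cv2
from bench import *
def ray(p,c):
    u=((p[0]-c['K'][0,2])/c['K'][0,0],(p[1]-c['K'][1,2])/c['K'][1,1]);q=np.array(u)
    for _ in range(20): q=np.array(u)/(1+c['k1']*(q@q))
    R=np.array(c['R']);return -R.T@c['t'],R.T@np.array([q[0],q[1],1])
def plane(p,c,z):
    o,d=ray(p,c);return o+d*(z-o[2])/d[2]
def tri(p1,c1,p2,c2):
    A=[];b=[]
    rs=[ray(p1,c1),ray(p2,c2)];M=np.zeros((3,3));v=np.zeros(3)
    for o,d in rs:
        d=d/np.linalg.norm(d);P=np.eye(3)-np.outer(d,d);M+=P;v+=P@o
    x=np.linalg.solve(M,v);return x,[np.linalg.norm(np.cross(x-o,d/np.linalg.norm(d))) for o,d in rs]
def proj(X,c):
    x=c['R']@np.asarray(X,float)+c['t'];q=x[:2]/x[2];q=q*(1+c['k1']*(q@q));return q*[c['K'][0,0],c['K'][1,1]]+c['K'][:2,2]
E
python3 - <<'E'
import cv2,numpy as np
a=cv2.imread("pics/scene0.png");b=cv2.imread("pics/side0.png")
f=lambda im,x,y,w,h,k:cv2.resize(im[y:y+h,x:x+w],None,fx=k,fy=k,interpolation=cv2.INTER_CUBIC)
def g(im):return np.clip(im.astype(float)*1.5,0,255).astype(np.uint8)
t=np.hstack([f(g(a),290,145,160,120,2.5),f(g(b),200,190,160,120,2.5)])  # top: 400x300 each
u=np.hstack([f(g(a),155,185,80,60,5),f(g(b),210,250,133,100,3.0)[:300,:400]])
cv2.imwrite("pics/m1.png",np.vstack([t,np.pad(u,((0,0),(0,800-u.shape[1]),(0,0)))]))
E
```

```text
(no output)
```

View pics/m1.png

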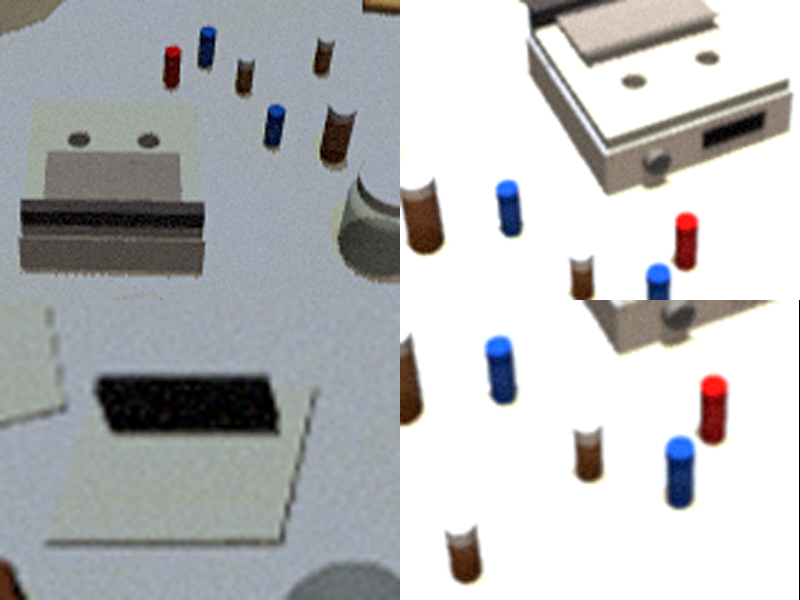

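The crops show the vials, bores and strip clearly, so next I measure them with colour masks.

```bash
cat > m1.py <<'E'
from h import *
cs,cd=camera_params("scene"),camera_params("side")
a=cv2.imread("pics/scene0.png");b=cv2.imread("pics/side0.png")
def comps(m,x,y,w,h,mn=8):
    s=np.zeros_like(m);s[y:y+h,x:x+w]=m[y:y+h,x:x+w]
    n,l,st,ce=cv2.connectedComponentsWithStats(s.astype(np.uint8))
    return [(ce[i],st[i]) for i in range(1,n) if st[i,4]>=mn]
def brown(im):
    B,G,R=[im[...,i].astype(int) for i in range(3)];return (R-B>20)&(R<150)&(G-B>0)&(R-G<70)
for n,im,c,box in(("scene",a,cs,(375,150,70,70)),("side",b,cd,(195,250,90,100))):
    print(n)
    for ce,st in comps(brown(im),*box): print(ce.round(1),st, plane(ce,c,.02).round(4))
for n,im,c,box in(("scene",a,cs,(310,190,50,18)),("side",b,cd,(280,203,60,28))):
    print(n,"bores")
    m=im.max(2)<(110 if n=="scene" else 150)
    for ce,st in comps(m,*box): print(ce.round(1),st, plane(ce,c,.062).round(4))
# strip corners guess from crop (scene), crop scale 5 offset 155,185
P=lambda x,y:(155+x/5,185+y/5)
for p,z in((P(46,240),.004),(P(283,242),.004),(P(318,88),.004),(P(95,77),.038),(P(268,76),.038),(P(112,132),.004),(P(278,132),.004)): print(plane(p,cs,z).round(4))
E
python3 m1.py
```

```text
scene
[418.5 169.4] [416 165   6   9  26] [0.4347 0.3449 0.02  ]
[387.7 176.7] [385 173   6   9  29] [0.4453 0.2502 0.02  ]
[424.4 200.9] [419 193  12  17  86] [0.5562 0.3162 0.02  ]
side
[208.8 279.3] [201 267  17  25 305] [0.5598 0.309  0.02  ]
[272.6 303.5] [268 296  10  15 105] [0.4328 0.2511 0.02  ]
[231.4 337.2] [227 330  10  15 120] [0.4199 0.3478 0.02  ]
scene bores
[351.6 192.4] [351 190   3   6   8] [0.5253 0.1248 0.062 ]
[331.4 196.2] [328 193   7   7  12] [0.528  0.0713 0.062 ]
[334.2 203.3] [310 195  50  13 308] [0.5536 0.0727 0.062 ]
side bores
[293.7 206.8] [280 203  41  13 273] [0.5897 0.0741 0.062 ]
[322.6 212.8] [318 210  10   6  47] [0.5331 0.0397 0.062 ]
[293.2 222.3] [288 220  11   6  52] [0.549  0.1084 0.062 ]
[334.7 228.9] [327 226  13   5  35] [0.4776 0.056  0.062 ]
[ 0.5101 -0.359   0.004 ]
[ 0.5367 -0.2406  0.004 ]
[ 0.4306 -0.219   0.004 ]
[ 0.4323 -0.3286  0.038 ]
[ 0.4509 -0.2396  0.038 ]
[ 0.4402 -0.3279  0.004 ]
[ 0.459  -0.2411  0.004 ]
```

Run:
```python
from h import *
from scipy.spatial.transform import Rotation as Ro
cs,cd,cw=[camera_params(n) for n in("scene","side","wrist")]
P=lambda p:(200+p[0]/3-0,0)
print("vialA",tri((387.7,176.7),cs,(272.6,303.5),cd)); print("vialB",tri((418.5,169.4),cs,(231.4,337.2),cd))
S=lambda x,y:(290+x/2.5,145+y/2.5); D=lambda x,y:(200+x/2.5,190+y/2.5)
for n,p,q in(("red",S(172,68),D(286,241)),("blue1",S(207,48),(210+280/3,250+172/3)),("blue2",S(274,126),D(109,208)),("big",(424.4,200.9),(208.8,279.3)),("h0",S(79,140),(293.2,222.3)),("h1",S(148,140),(322.6,212.8))): print(n,tri(p,cs,q,cd))
R=Ro.from_quat(observe()['tool_rot']).as_matrix();print(R.round(3),-cw['R'].T@cw['t'],observe()['tcp_pos'])
print("strip side proj",[proj(X,cd).round() for X in((.4697,-.2877,0),(.4453,-.2822,.038))])
```

```text
vialA (array([0.43796952, 0.25065329, 0.01415175]), [np.float64(0.002480197143038572), np.float64(0.002480197143038486)])
vialB (array([0.42593383, 0.34703814, 0.01242243]), [np.float64(0.0019954737658321358), np.float64(0.0019954737658323166)])
red (array([0.41257697, 0.172065  , 0.02466121]), [np.float64(0.0035048837493938125), np.float64(0.0035048837493935974)])
blue1 (array([0.38812686, 0.21988828, 0.02457857]), [np.float64(0.0035314168237817077), np.float64(0.003531416823781637)])
blue2 (array([0.52655131, 0.25418373, 0.02562289]), [np.float64(0.002811069707754927), np.float64(0.002811069707755115)])
big (array([0.55813093, 0.31238133, 0.02335181]), [np.float64(0.002495396744468309), np.float64(0.002495396744468278)])
h0 (array([0.55120258, 0.07009368, 0.05364416]), [np.float64(0.030297111341548735), np.float64(0.03029711134154868)])
h1 (array([0.53554188, 0.08269249, 0.06985155]), [np.float64(0.03480888476629862), np.float64(0.034808884766298676)])
[[-0.     0.312 -0.95 ]
 [ 0.002 -0.95  -0.312]
 [-1.    -0.002 -0.   ]] [ 0.26792022 -0.54429864  0.37398059] [ 0.18739619 -0.56945202  0.23032813]
strip side proj [array([433., 192.]), array([443., 185.])]
```

Request:
arm_command:
  delta_pos:
    - [0.76,1,0]
    - [0.76,1,0]
    - [0.76,1,0]
    - [0.76,1,0]
    - [0.76,1,0]
    - [0.76,1,0]
    - [0.76,1,0]
    - [0.76,1,0]
  twist: [0.333,0.333,0.333,0.333,0.333,0.333,0.333,0.333]
  grip: [0.2,0.2,0.2,0.2,0.2,0.2,0.2,0.2]

```text
t: 0.9
tcp_pos: [0.3787, -0.3178, 0.231]
tool_rot: [0.547, 0.448, -0.547, 0.447]
wrist_force: [-0.6, -0.3, 0.6]
width: 0.0512
```

Request:
arm_command:
  delta_pos:
    - [0.2,1,0]
    - [0.2,1,0]
    - [0.2,1,0]
    - [0.2,1,0]
    - [0.2,1,0]
    - [0.2,1,0]
    - [0.2,1,0]
    - [0.2,1,0]
  twist: [0.333,0.333,0.333,0.333,0.333,0.333,0.333,0.333]
  grip: [0.2,0.2,0.2,0.2,0.2,0.2,0.2,0.2]

```text
t: 1.7
tcp_pos: [0.4274, -0.0703, 0.2311]
tool_rot: [0.253, 0.66, -0.253, 0.66]
wrist_force: [0.1, -1.1, 0.3]
width: 0.0513
```

Request:
arm_command:
  delta_pos:
    - [0.04,1,0]
    - [0.04,1,0]
    - [0.04,1,0]
    - [0.04,1,0]
    - [0.04,1,0]
    - [0.04,1,0]
    - [0.04,1,0]
  twist: [0.16,0.16,0.16,0.16,0.16,0.16,0.16]
  grip: [0.2,0.2,0.2,0.2,0.2,0.2,0.2]

```text
t: 2.4
tcp_pos: [0.4375, 0.1801, 0.2308]
tool_rot: [0.082, 0.703, -0.082, 0.702]
wrist_force: [0.8, 0.2, -0.5]
width: 0.0509
```

Request:
arm_command:
  delta_pos:
    - [0,0.28,-0.24]
    - [0,0.28,-0.24]
    - [0,0.28,-0.24]
    - [0,0.28,-0.24]
  twist: [0,0,0,0]
  grip: [0.2,0.2,0.2,0.2]

```text
t: 2.8
tcp_pos: [0.4375, 0.2482, 0.1703]
tool_rot: [0.081, 0.703, -0.083, 0.702]
wrist_force: [0.0, -0.5, 0.7]
width: 0.0513
```

```bash
cat > w.py <<'E'
import sys,json
from h import *
n=sys.argv[1];c=camera_params("wrist");s=observe();im=grab_frame("wrist")
cv2.imwrite(f"pics/{n}.png",im[:,:,::-1]);np.save(f"pics/{n}.npy",dict(c=c,s=s),allow_pickle=True);print(s['t'],s['tcp_pos'].round(4))
E
python3 w.py w1
```

```text
2.8 [0.4375 0.2482 0.1703]
```

View pics/w1.png

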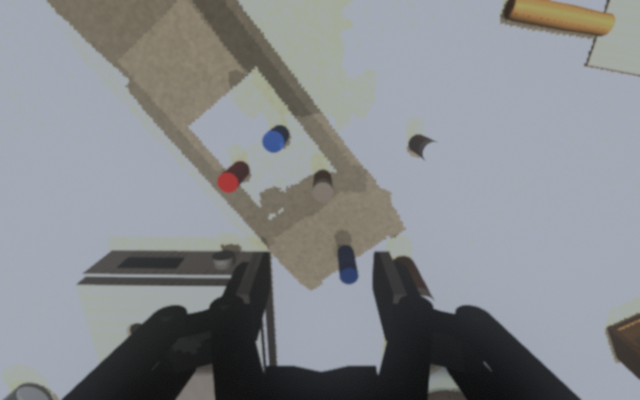

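The wrist view shows vial A's cap near (322,190), vial B's near (427,148), and the block at the lower left. I'll enlarge both vials.

Run:
```python
import cv2,numpy as np
a=cv2.imread("pics/w1.png")
def f(x,y):
    c=a[y:y+40,x:x+40].astype(float);c=(c-c.min())/(c.max()-c.min())*255
    return cv2.resize(c.astype(np.uint8),(400,400),interpolation=cv2.INTER_CUBIC)
cv2.imwrite("pics/c1.png",np.hstack([f(302,165),f(402,128)]))
```

```text
(no output)
```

View pics/c1.png

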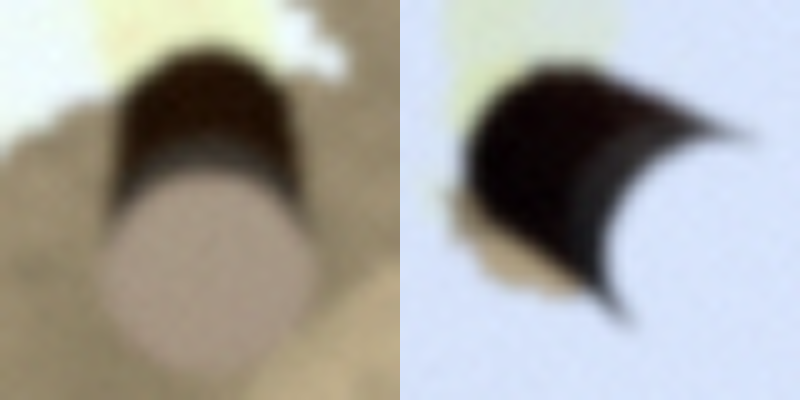

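Vial A's cap-top centre is at about (323.0,192.0) and vial B's at about (432.8,152.1).

Run:
```python
from h import *
d=np.load("pics/w1.npy",allow_pickle=True).item();c=d['c']
for p in((323,192),(432.8,152.1)):
    print(plane((p[0],p[1]),c,.05).round(4), plane((p[0]+10.7,p[1]),c,.05).round(4))
for X in ((.533,.04,.062),(.549,.108,.062)): print(proj(X,c))
from scipy.spatial.transform import Rotation as Ro
print(d['s']['tcp_pos'],Ro.from_quat(d['s']['tool_rot']).as_matrix().round(3))
```

```text
[0.4387 0.249  0.05  ] [0.4408 0.258  0.05  ]
[0.4258 0.3458 0.05  ] [0.4278 0.3545 0.05  ]
[138.00656978 331.33051931]
[208.36626603 332.06985987]
[0.43748925 0.24821176 0.17033228] [[-0.002  0.231  0.973]
 [-0.002  0.973 -0.231]
 [-1.    -0.002 -0.002]]
```

Request:
arm_command:
  delta_pos:
    - [0.003,-0.004,-0.15]
    - [0.003,-0.004,-0.3]
    - [0.003,-0.004,-0.45]
    - [0.003,-0.004,-0.596]
    - [0.003,-0.004,-0.596]
    - [0.003,-0.004,-0.596]
    - [0.003,-0.004,-0.596]
    - [0.003,-0.004,-0.596]
    - [0.003,-0.004,-0.596]
    - [0.003,-0.004,-0.596]
    - [0.003,-0.004,-0.596]
  twist: [0,0,0,0,0,0,0,0,0,0,0]
  grip: [0.2,0.2,0.2,0.2,0.2,0.2,-1,-1,-1,-1,-1]
  squeeze: 30

```text
t: 3.95
tcp_pos: [0.4404, 0.2498, 0.0249]
tool_rot: [0.081, 0.701, -0.08, 0.704]
wrist_force: [0.3, -1.9, 7.5]
width: 0.0168
```

Request:
arm_command:
  delta_pos:
    - [0,0,0.05]
    - [0,0,0.2]
    - [0,0,0.4]
    - [0,0,0.596]
    - [0,0,0.596]
    - [0,0,0.596]
  twist: [0,0,0,0,0,0]
  grip: [-1,-1,-1,-1,-1,-1]

```text
t: 4.55
tcp_pos: [0.4397, 0.2498, 0.1746]
tool_rot: [0.082, 0.701, -0.08, 0.704]
wrist_force: [-1.4, -0.8, -0.9]
width: 0.0171
```

```bash
python3 w.py w2
python3 - <<'E'
from h import *
d=np.load("pics/w2.npy",allow_pickle=True).item();print(d['s']['wrist_force'],d['s']['width'],d['s']['tool_rot'])
a=cv2.imread("pics/w2.png");c=a[200:400,150:450].astype(float)*1.6
cv2.imwrite("pics/c2.png",cv2.resize(np.clip(c,0,255).astype(np.uint8),(780,520),interpolation=cv2.INTER_CUBIC))
E
```

```text
4.55 [0.4397 0.2498 0.1746]
[-1.3792631  -0.84062474 -0.85956586] 0.01706730535142853 [ 0.08169501  0.70078801 -0.07966829  0.70418396]
```

View pics/c2.png

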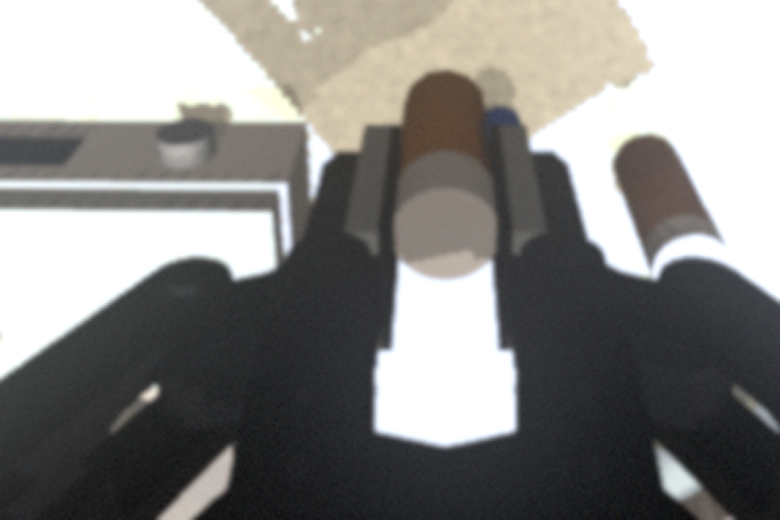

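Vial A is held upright, with its cap centre at about (321,290) in the full frame. Next I go above the nearer bore and look from there.

Request:
arm_command:
  delta_pos:
    - [0.44,-0.564,0]
    - [0.44,-0.564,0]
    - [0.44,-0.564,0]
    - [0.44,-0.564,0]
    - [0.44,-0.564,0]
    - [0.44,-0.564,0]
    - [0.44,-0.564,0]
  twist: [0,0,0,0,0,0,0]
  grip: [-1,-1,-1,-1,-1,-1,-1]

```text
t: 5.3
tcp_pos: [0.547, 0.1087, 0.1701]
tool_rot: [0.08, 0.703, -0.081, 0.702]
wrist_force: [0.4, 0.0, 0.0]
width: 0.0169
```

```bash
python3 w.py w3
python3 - <<'E'
from h import *
d=np.load("pics/w3.npy",allow_pickle=True).item();print(d['s']['joints'],d['s']['tool_rot'],d['s']['width'])
a=cv2.imread("pics/w3.png");c=a[150:330,170:430].astype(float)*1.5
cv2.imwrite("pics/c3.png",cv2.resize(np.clip(c,0,255).astype(np.uint8),(780,540),interpolation=cv2.INTER_CUBIC))
E
```

```text
5.3 [0.547  0.1087 0.1701]
[ 1.04045474e-01  5.55005799e-02  1.68042048e+00  3.55520100e-04
  1.40811567e+00 -1.23857295e+00] [ 0.08045256  0.70337742 -0.08058442  0.70163647] 0.016946862872869416
```

View pics/c3.png

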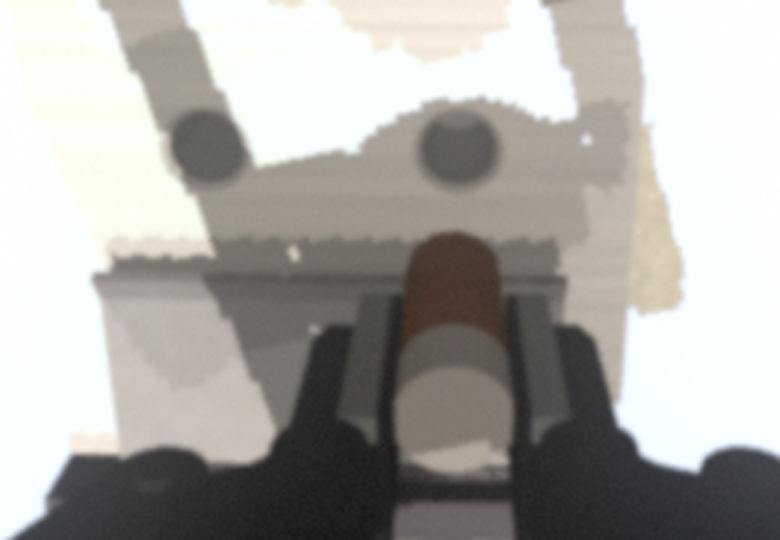

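Bores at pixels (239.7,199.0) and (323,199.3); the vial's cap top is at (321.7,290), its bottom edge near row 227.7.

Run:
```python
from h import *
d=np.load("pics/w3.npy",allow_pickle=True).item();c=d['c'];T=d['s']['tcp_pos']
im=cv2.imread("pics/w3.png").max(2).astype(np.uint8)
for x in(239.7,323):
    x0=int(x)-22;roi=cv2.GaussianBlur(im[178:222,x0:x0+44],(3,3),0)
    print("hough",[(h[0]+x0,h[1]+178,h[2]) for h in (cv2.HoughCircles(roi,cv2.HOUGH_GRADIENT,1,40,param1=60,param2=10,minRadius=10,maxRadius=17) or [[]])[0]] if False else None)
h0=plane((239.7,199),c,.062);h1=plane((323,199.3),c,.062)
print(h0,h1,np.linalg.norm(h1-h0),"yaw",np.arctan2(-(h1-h0)[0],(h1-h0)[1]))
for r in (12,13): print(plane((323,199.3+r),c,.062)-h1)
print(T)
zb=T[2]-.0249
u=np.array([.973,-.23])
print("cap",plane((321.7,290.3),c,zb+.05)[:2]-T[:2],"bot",plane((320.7,227.7),c,zb)[:2]+.009*u-T[:2])
print("flap edge",plane((170+95/3,150+273/3),c,.074+.003),plane((170+565/3,150+278/3),c,.077))
```

```text
hough None
hough None
[0.53461606 0.04174512 0.062     ] [0.55052649 0.10909959 0.062     ] 0.06920813209289933 yaw -0.23196718580848394
[ 0.01039559 -0.00238878  0.        ]
[ 0.0112741  -0.00259064  0.        ]
[0.54699625 0.10872581 0.17010535]
cap [-0.00077427 -0.0001388 ] bot [ 0.00073266 -0.00097112]
flap edge [0.5582161  0.00514477 0.077     ] [0.58861796 0.12992968 0.077     ]
```

Request:
arm_command:
  delta_pos:
    - [0.01,0.004,-0.14]
    - [0.01,0.004,-0.2]
    - [0.01,0.004,-0.2]
    - [0.01,0.004,-0.2]
    - [0.01,0.004,-0.2]
  twist: [0,0,0,0,0]
  grip: [-1,-1,-1,-1,-1]

```text
t: 5.85
tcp_pos: [0.5514, 0.1094, 0.1228]
tool_rot: [0.081, 0.702, -0.08, 0.703]
wrist_force: [0.0, 1.4, -0.0]
width: 0.0167
```

```bash
python3 w.py w4
python3 - <<'E'
from h import *
d=np.load("pics/w4.npy",allow_pickle=True).item();c=d['c'];s=observe();print(s['tcp_pos'],s['tool_rot'])
T=d['s']['tcp_pos']
for X in((.5346,.0417,.062),(.5505,.1091,.062)): print(proj(X,c))
a=cv2.imread("pics/w4.png")
x,y=proj((.5505,.1091,.062),c);x,y=int(x),int(y)
cr=a[y-60:y+100,200:430].astype(float)*1.5
print(y-60)
cv2.imwrite("pics/c4.png",cv2.resize(np.clip(cr,0,255).astype(np.uint8),None,fx=3.4,fy=3.4,interpolation=cv2.INTER_CUBIC))
E
```

```text
5.85 [0.5514 0.1094 0.1228]
[0.55164576 0.10931152 0.12290792] [ 0.08082311  0.70169279 -0.08046118  0.70329286]
[220.22060467 215.28051925]
[321.01421007 215.59420443]
155
```

View pics/c4.png

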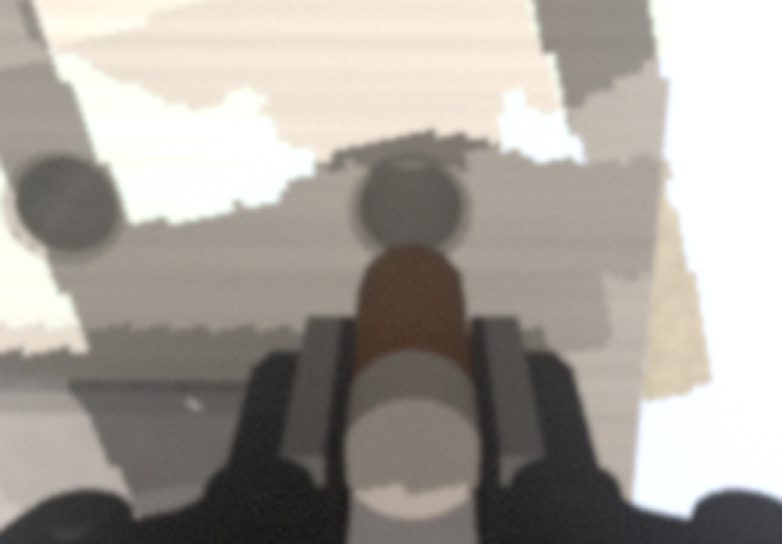

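Both bores sit within 0.3 px of their predicted positions, and the vial lines up laterally. I descend slowly and watch the force.

Request:
arm_command:
  delta_pos:
    - [-0.005,0,-0.08]
    - [-0.005,0,-0.12]
    - [-0.005,0,-0.135]
    - [-0.005,0,-0.15]
    - [-0.005,0,-0.165]
    - [-0.005,0,-0.165]
  twist: [0,0,0,0,0,0]
  grip: [-1,-1,-1,-1,-1,-1]

```text
t: 6.5
tcp_pos: [0.5505, 0.109, 0.0804]
tool_rot: [0.081, 0.702, -0.081, 0.703]
wrist_force: [4.8, -0.5, -1.7]
width: 0.0171
```

Request:
arm_command:
  delta_pos:
    - [0.004,0,0]
    - [0.004,0,-0.02]
    - [0.004,0,-0.04]
    - [0.004,0,-0.056]
    - [0.004,0,-0.056]
  twist: [0,0,0,0,0]
  grip: [-1,-1,-1,-1,-1]

```text
t: 7.0
tcp_pos: [0.5508, 0.1089, 0.0654]
tool_rot: [0.081, 0.702, -0.081, 0.703]
wrist_force: [6.0, -0.7, -3.0]
width: 0.0167
```

Request:
arm_command:
  delta_pos:
    - [0,0,0]
    - [0,0,0]
    - [0,0,0]
    - [0,0,0]
    - [0,0,0.2]
    - [0,0,0.42]
    - [0,0,0.42]
    - [0,0,0.42]
  twist: [0,0,0,0,0,0,0,0]
  grip: [-0.2,-0.2,-0.2,-0.2,-0.2,-0.2,-0.2,-0.2]

```text
t: 7.8
tcp_pos: [0.5522, 0.1093, 0.1739]
tool_rot: [0.081, 0.701, -0.08, 0.704]
wrist_force: [-0.2, 0.9, -0.5]
width: 0.0344
```

```bash
python3 w.py w5
python3 - <<'E'
from h import *
d=np.load("pics/w5.npy",allow_pickle=True).item();c=d['c']
a=cv2.imread("pics/w5.png")
for X in((.5346,.0417,.062),(.5505,.1091,.062),(.5346,.0417,.059),(.5505,.1091,.059),(.5505,.1091,.08)):
    p=proj(X,c);x,y=p.astype(int);print(X,p.round(1),a[y-3:y+4,x-3:x+4].mean((0,1)).round(),a[y-13:y+14:3,x].max(1),a[y,x-20:x+21:3].max(1))
E
```

```text
7.8 [0.5522 0.1093 0.1739]
(0.5346, 0.0417, 0.062) [237.8 191.1] [65. 67. 68.] [92 66 67 68 66 69 68 68 78] [178 172 136  71  69  69  67  69  68  68  69 127 175 176]
(0.5505, 0.1091, 0.062) [320.6 191.2] [115. 124. 132.] [149 133 132 132 132 131 130 111  71] [116 115  95  90 131 131 132 132 131 132 111  83 113 117]
(0.5346, 0.0417, 0.059) [238.6 190. ] [64. 67. 68.] [109  81  68  68  68  69  69  68  68] [176 161 118  66  66  66  68  68  70  68  91 163 176 177]
(0.5505, 0.1091, 0.059) [320.6 190.1] [116. 124. 132.] [166 132 132 132 132 131 130 126  70] [115 116  98  94 131 131 132 132 131 131 114  85 114 117]
(0.5505, 0.1091, 0.08) [320.7 198.3] [ 98. 104. 110.] [133 132 132 131 131  85  79 101 108] [112 113 107  84  71 104 124 125 113  81  75  99 114 113]
```

The first bore is filled by the cap at deck level, so vial A is down. Next is vial B.

Request:
arm_command:
  delta_pos:
    - [-0.501,0.947,0]
    - [-0.501,0.947,0]
    - [-0.501,0.947,0]
    - [-0.501,0.947,0]
    - [-0.501,0.947,0]
    - [-0.501,0.947,0]
    - [-0.501,0.947,0]
    - [-0.501,0.947,0]
    - [-0.501,0.947,0]
  twist: [0,0,0,0,0,0,0,0,0]
  grip: [0.2,0.2,0.2,0.2,0.2,0.2,0.2,0.2,0.2]

```text
t: 8.75
tcp_pos: [0.4253, 0.3445, 0.1698]
tool_rot: [0.08, 0.703, -0.082, 0.702]
wrist_force: [0.0, 0.2, 0.2]
width: 0.0511
```

```bash
python3 w.py w6
python3 - <<'E'
from h import *
d=np.load("pics/w6.npy",allow_pickle=True).item();c=d['c']
a=cv2.imread("pics/w6.png");x,y=proj((.4258,.3458,.05),c).astype(int);print(x,y)
g=a.max(2);m=(g[y-40:y+30,x-30:x+30]<70).astype(np.uint8)
n,l,st,ce=cv2.connectedComponentsWithStats(m)
for i in range(1,n):
    if st[i,4]>20: print(st[i]+[x-30,y-40,0,0,0],ce[i]+[x-30,y-40])
for r in range(y-34,y+20,3): print(r,g[r,x-24:x+25:3])
E
```

```text
8.75 [0.4253 0.3445 0.1698]
323 191
[316 170  16  12 122] [323.40983607 175.32786885]
157 [168 167 165 146 120  94  92  91  93  93 114 121 121 120 122 135 162]
160 [169 171 166 168 158 100  91  90  95  97 109 117 119 121 121 121 123]
163 [170 169 171 172 165 145 117  93  95  94 109 122 119 121 120 120 120]
166 [169 172 172 173 167 164 155 107  92  93 107 120 117 121 123 123 119]
169 [166 171 167 174 169 166 157 117  76  77 106 116 115 117 120 120 117]
172 [169 166 166 172 172 156  84  62  60  60  73 112 118 119 119 118 117]
175 [171 170 170 152 134 104  60  60  61  61  60  99 122 122 120 120 117]
178 [171 153 137 121 120  95  61  69  68  67  62  88 118 119 120 120 118]
181 [150 121 116 117 115  89  70  83  90  86  72  84 116 121 120 115 120]
184 [123 116 115 118 116  89 109 123 125 125 116  89 120 120 120 123 123]
187 [122 120 119 120 118 108 125 126 125 125 124 114 116 117 121 135 128]
190 [115 115 117 117 118 121 125 126 124 125 125 125 124 123 130 133 133]
193 [118 118 116 116 121 123 125 125 124 126 125 124 130 131 131 130 135]
196 [118 118 115 118 124 123 124 124 125 124 126 130 134 134 133 134 135]
199 [116 118 116 117 121 119 121 124 125 125 130 136 136 135 134 137 136]
202 [114 116 118 117 118 117 114 118 120 126 132 133 136 135 136 134 134]
205 [117 114 119 117 116 119 119 120 122 133 129 135 136 134 133 132 132]
208 [116 115 116 116 117 118 118 121 127 133 130 135 134 131 131 133 135]
```

Request:
arm_command:
  delta_pos:
    - [0.002,0,-0.15]
    - [0.002,0,-0.3]
    - [0.002,0,-0.45]
    - [0.002,0,-0.596]
    - [0.002,0,-0.596]
    - [0.002,0,-0.596]
    - [0.002,0,-0.596]
    - [0.002,0,-0.596]
    - [0.002,0,-0.596]
    - [0.002,0,-0.596]
    - [0.002,0,-0.596]
  twist: [0,0,0,0,0,0,0,0,0,0,0]
  grip: [0.2,0.2,0.2,0.2,0.2,0.2,-1,-1,-1,-1,-1]
  squeeze: 30

```text
t: 9.9
tcp_pos: [0.4275, 0.3469, 0.0246]
tool_rot: [0.082, 0.701, -0.08, 0.704]
wrist_force: [0.4, -1.4, 7.7]
width: 0.0168
```

Request:
arm_command:
  delta_pos:
    - [0,0,0.05]
    - [0,0,0.2]
    - [0,0,0.4]
    - [0,0,0.596]
    - [0,0,0.596]
  twist: [0,0,0,0,0]
  grip: [-1,-1,-1,-1,-1]

```text
t: 10.4
tcp_pos: [0.4299, 0.3487, 0.1815]
tool_rot: [0.084, 0.698, -0.077, 0.707]
wrist_force: [0.5, 1.2, 0.6]
width: 0.0173
```

Request:
arm_command:
  delta_pos:
    - [0.218,-0.608,0]
    - [0.218,-0.608,0]
    - [0.218,-0.608,0]
    - [0.218,-0.608,0]
    - [0.218,-0.608,0]
  twist: [0,0,0,0,0]
  grip: [-1,-1,-1,-1,-1]

```text
t: 10.9
tcp_pos: [0.4811, 0.1922, 0.172]
tool_rot: [0.082, 0.702, -0.082, 0.703]
wrist_force: [-1.0, 1.1, 0.6]
width: 0.0169
```

Request:
arm_command:
  delta_pos:
    - [0.218,-0.608,0]
    - [0.218,-0.608,0]
    - [0.218,-0.608,0]
    - [0.218,-0.608,-0.1]
    - [0.218,-0.608,-0.2]
    - [0.218,-0.608,-0.2]
    - [0.218,-0.608,-0.2]
  twist: [0,0,0,0,0,0,0]
  grip: [-1,-1,-1,-1,-1,-1,-1]

```text
t: 11.6
tcp_pos: [0.5343, 0.0432, 0.1213]
tool_rot: [0.08, 0.703, -0.08, 0.702]
wrist_force: [0.3, -0.9, -0.6]
width: 0.0169
```

```bash
python3 w.py w7
python3 - <<'E'
from h import *
d=np.load("pics/w7.npy",allow_pickle=True).item();c=d['c'];T=d['s']['tcp_pos']
a=cv2.imread("pics/w7.png")
for X in((.5346,.0417,.062),(.5505,.1091,.062)): print(proj(X,c))
cr=a[155:315,200:430].astype(float)*1.5
cv2.imwrite("pics/c7.png",cv2.resize(np.clip(cr,0,255).astype(np.uint8),None,fx=3.4,fy=3.4,interpolation=cv2.INTER_CUBIC))
E
```

```text
11.6 [0.5343 0.0432 0.1213]
[319.74432911 218.67451647]
[420.7989852  218.99227763]
```

View pics/c7.png

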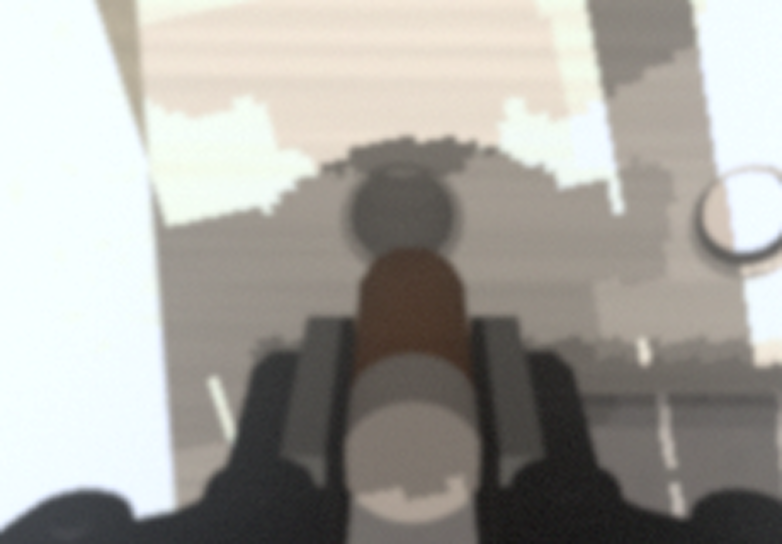

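The right bore shows vial A's sunken cap, and the free bore is at (318.5,218.2), about 0.8 mm left of the prediction. That agrees with the known 70 mm spacing. I correct for it and insert.

Request:
arm_command:
  delta_pos:
    - [-0.002,-0.003,-0.08]
    - [-0.002,-0.003,-0.12]
    - [-0.002,-0.003,-0.135]
    - [-0.002,-0.003,-0.15]
    - [-0.002,-0.003,-0.165]
    - [-0.002,-0.003,-0.165]
  twist: [0,0,0,0,0,0]
  grip: [-1,-1,-1,-1,-1,-1]

```text
t: 12.25
tcp_pos: [0.5345, 0.0411, 0.0798]
tool_rot: [0.081, 0.702, -0.081, 0.703]
wrist_force: [1.3, -0.5, -0.4]
width: 0.0167
```

Request:
arm_command:
  delta_pos:
    - [0.001,0,-0.02]
    - [0.001,0,-0.04]
    - [0.001,0,-0.056]
    - [0.001,0,-0.056]
    - [0.001,0,-0.056]
    - [0.001,0,-0.056]
    - [0.001,0,-0.056]
    - [0.001,0,-0.056]
    - [0.001,0,0.2]
    - [0.001,0,0.38]
    - [0.001,0,0.38]
    - [0.001,0,0.38]
  twist: [0,0,0,0,0,0,0,0,0,0,0,0]
  grip: [-1,-1,-1,-1,-0.2,-0.2,-0.2,-0.2,-0.2,-0.2,-0.2,-0.2]

```text
t: 13.45
tcp_pos: [0.5366, 0.041, 0.178]
tool_rot: [0.081, 0.7, -0.081, 0.705]
wrist_force: [0.8, 0.1, 0.4]
width: 0.0343
```

```bash
python3 w.py w8
python3 - <<'E'
from h import *
d=np.load("pics/w8.npy",allow_pickle=True).item();c=d['c']
a=cv2.imread("pics/w8.png")
for X in((.5344,.0410,.059),(.5505,.1091,.059),(.5344,.0410,.075)):
    p=proj(X,c);x,y=p.astype(int);print(X,p.round(1),a[y-22:y+23:2,x].max(1),a[y,x-22:x+23:2].max(1))
E
```

```text
13.45 [0.5366 0.041  0.178 ]
(0.5344, 0.041, 0.059) [320.7 188. ] [170 171 172 169 164 120 101 123 127 127 126 126 127 126 126 125 109  78
  87 101 102 103 104] [113 108 109 107  95  77 104 125 126 127 126 126 126 127 126 127 114  78
  91 107 111 110 110]
(0.5505, 0.1091, 0.059) [402.3 188.3] [180 182 182 182 180 160 163 181 182 181 181 181 181 181 181 172 104  92
 135 141 155 170 174] [125 127 127 127 119  94 124 163 180 181 182 181 181 181 181 181 150 104
 140 168 182 182 181]
(0.5344, 0.041, 0.075) [320.8 194. ] [171 169 148 105 112 127 127 127 126 126 127 127 126 122  86  81  95 103
 103 104 104 103 101] [107 106 106 106  96  81  81 116 126 127 125 127 126 127 125 122  91  76
  92 105 106 106 106]
```

Both bores now look alike, each with the cap at about z = 59 mm. On to the strip, turning the tool by -90°.

Request:
arm_command:
  delta_pos:
    - [-0.18,-0.64,0.1]
    - [-0.18,-0.64,0.1]
    - [-0.18,-0.64,0.1]
    - [-0.18,-0.64,0.1]
    - [-0.18,-0.64,0.1]
    - [-0.18,-0.64,0.1]
  twist: [-0.25,-0.25,-0.25,-0.25,-0.25,-0.25]
  grip: [0.2,0.2,0.2,0.2,0.2,0.2]

```text
t: 14.1
tcp_pos: [0.4879, -0.1195, 0.1971]
tool_rot: [0.346, 0.618, -0.346, 0.615]
wrist_force: [0.3, 0.3, -0.3]
width: 0.0514
```

Request:
arm_command:
  delta_pos:
    - [-0.18,-0.652,0]
    - [-0.18,-0.652,0]
    - [-0.18,-0.652,0]
    - [-0.18,-0.652,0]
    - [-0.18,-0.652,0]
    - [-0.18,-0.652,0]
    - [-0.18,-0.652,0]
  twist: [-0.25,-0.25,-0.25,-0.25,-0.25,-0.25,-0.25]
  grip: [0.2,0.2,0.2,0.2,0.2,0.2,0.2]

```text
t: 14.8
tcp_pos: [0.4432, -0.2814, 0.197]
tool_rot: [-0.554, -0.441, 0.554, -0.438]
wrist_force: [-0.4, 0.1, 1.0]
width: 0.0513
```

```bash
python3 w.py w9
python3 - <<'E'
from h import *
d=np.load("pics/w9.npy",allow_pickle=True).item();c=d['c'];print(d['s']['tool_rot'])
a=cv2.imread("pics/w9.png");print(proj((.4453,-.2822,.038),c))
cv2.imwrite("pics/c9.png",np.clip(a.astype(float)*1.3,0,255).astype(np.uint8))
E
```

```text
14.8 [ 0.4432 -0.2814  0.197 ]
[-0.55368524 -0.4408821   0.55440213 -0.43782863]
[323.77778535 178.71203788]
```

View pics/c9.png

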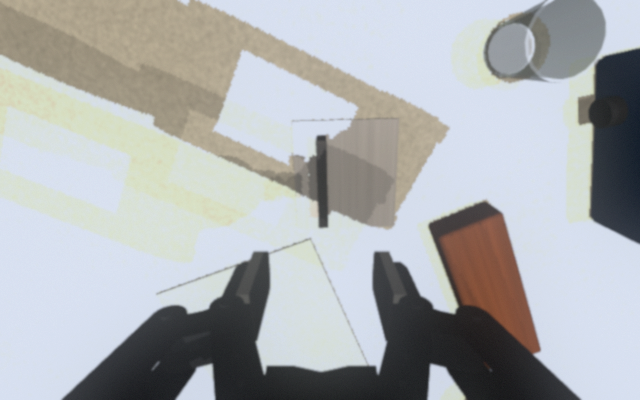

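The bar spans (322,136) to (323,227), and the plate's +x edge runs (398,118) to (392,229). I'll fit them.

Run:
```python
from h import *
d=np.load("pics/w9.npy",allow_pickle=True).item();c=d['c'];T=d['s']['tcp_pos']
a=cv2.imread("pics/w9.png");g=a.max(2)
m=np.zeros_like(g);m[125:235,305:340]=(g[125:235,305:340]<50)
n,l,st,ce=cv2.connectedComponentsWithStats(m);i=1+st[1:,4].argmax();print(st[i],ce[i])
L,Rr=[],[]
for r in range(138,226,4):
    xs=np.where(l[r]==i)[0];L.append((xs[0]-.5,r));Rr.append((xs[-1]+.5,r))
    if r%16==10: print(r,xs[0],xs[-1],g[r,310:338])
for nm,E in(("L",L),("R",Rr)):
    P=np.array([plane(p,c,.038)[:2] for p in E]);k=np.polyfit(P[:,1],P[:,0],1);print(nm,"yaw",-np.arctan(k[0]),"mid",P.mean(0))
top=plane((322,st[i][1]),c,.038);bot=plane((323,st[i][1]+st[i][3]),c,.038);print(top,bot,(top+bot)/2,np.linalg.norm(top-bot))
e=[plane(p,c,.004) for p in((398,118),(392,229),(293,121))];print(e,np.linalg.norm(e[0]-e[1]),"yaw",np.arctan2(-(e[0]-e[1])[0],(e[0]-e[1])[1]))
from scipy.spatial.transform import Rotation as Ro
R=Ro.from_quat(d['s']['tool_rot']).as_matrix();print(R.round(3))
```

```text
[318 154   8  52 309] [321.92556634 179.92556634]Traceback (most recent call last):
  File "<stdin>", line 8, in <module>
IndexError: index 0 is out of bounds for axis 0 with size 0
```

Run:
```python
from h import *
d=np.load("pics/w9.npy",allow_pickle=True).item();c=d['c']
g=cv2.imread("pics/w9.png").max(2).astype(int)
L,Rr=[],[]
for r in range(142,224,4):
    row=np.diff(g[r,308:338]);L.append((308.5+row[:15].argmin()+.0,r));Rr.append((308.5+13+row[13:].argmax(),r))
    if r%16==14: print(r,g[r,310:336])
print(g[128:146,322],g[220:236,323])
for nm,E in(("L",L),("R",Rr)):
    P=np.array([plane(p,c,.038)[:2] for p in E]);k=np.polyfit(P[:,1],P[:,0],1);print(nm,np.array(E)[:,0],"yaw",-np.arctan(k[0]),"mid",P.mean(0))
top=plane((322,136),c,.038);bot=plane((323,227.5),c,.038);print(top,bot,(top+bot)/2,np.linalg.norm(top-bot))
e=[plane(p,c,.004) for p in((398,118),(392,229),(293,121))];print(e,np.linalg.norm(e[0]-e[1]),"yaw",np.arctan2(-(e[0]-e[1])[0],(e[0]-e[1])[1]))
from scipy.spatial.transform import Rotation as Ro
print(Ro.from_quat(d['s']['tool_rot']).as_matrix().round(3))
```

```text
142 [172 173 173 169 159 132  97  74  69  70  68  69  68  70  68  75  91 110
 119 122 122 123 124 124 124 125]
158 [100  88  85  82  80  76  68  62  60  56  53  49  48  47  48  55  70  91
 103 104 106 105 106 106 107 107]
174 [ 93  84  82  83  82  77  68  54  48  47  47  46  47  46  47  49  63  87
  99 103 104 104 105 105 105 106]
190 [ 84  82  82  83  82  81  76  64  53  48  49  48  48  49  47  48  57  76
  94 102 103 104 105 106 106 106]
206 [166 164 164 164 164 163 156 134  96  64  51  50  50  51  50  51  54  69
  88  98 102 105 105 106 106 107]
222 [174 174 172 171 171 171 169 156 125  86  64  59  58  59  58  58  63  95
 137 162 170 171 171 171 172 172]
[183 183 183 182 183 178 155 108  65  51  49  51  57  66  68  69  68  67] [ 58  59  59  59  58  62  76 112 148 167 174 176 176 175 173 172]
L [315.5 315.5 315.5 316.5 309.5 308.5 316.5 315.5 309.5 316.5 316.5 317.5
 316.5 316.5 308.5 317.5 317.5 317.5 318.5 318.5 318.5] yaw -0.17839894680375665 mid [ 0.43639995 -0.28419474]
R [326.5 326.5 326.5 326.5 326.5 326.5 326.5 326.5 326.5 326.5 326.5 326.5
 326.5 327.5 327.5 327.5 327.5 327.5 327.5 327.5 327.5] yaw -0.20720869353003918 mid [ 0.44738445 -0.28674372]
[ 0.45298803 -0.24149713  0.038     ] [ 0.43283512 -0.33266217  0.038     ] [ 0.44291158 -0.28707965  0.038     ] 0.09336597718833828
[array([ 0.53169993, -0.24580892,  0.004     ]), array([ 0.50604545, -0.3671646 ,  0.004     ]), array([ 0.42630794, -0.22442029,  0.004     ])] 0.12403771056026609 yaw -0.20833177713833498
[[-0.003  0.974 -0.228]
 [ 0.003 -0.228 -0.974]
 [-1.    -0.004 -0.002]]
```

The strip's yaw is about -0.207 rad and the bar's centre about (0.442,-0.289). I align the tool, descend and grip.

Request:
arm_command:
  delta_pos:
    - [-0.013,-0.027,-0.15]
    - [-0.013,-0.027,-0.33]
    - [-0.013,-0.027,-0.5]
    - [-0.013,-0.027,-0.65]
    - [-0.013,-0.027,-0.754]
    - [-0.013,-0.027,-0.754]
    - [-0.013,-0.027,-0.754]
    - [-0.013,-0.027,-0.754]
    - [-0.013,-0.027,-0.754]
    - [-0.013,-0.027,-0.754]
    - [-0.013,-0.027,-0.754]
    - [-0.013,-0.027,-0.754]
  twist: [0.008,0.008,0.008,0.008,0.008,0.008,0.008,0.008,0.008,0.008,0.008,0.008]
  grip: [0.2,0.2,0.2,0.2,0.2,0.2,0.2,-1,-1,-1,-1,-1]
  squeeze: 80

```text
t: 16.05
tcp_pos: [0.4426, -0.2897, 0.0133]
tool_rot: [0.548, 0.445, -0.548, 0.448]
wrist_force: [-0.1, 0.6, 7.2]
width: 0.0085
```

Request:
arm_command:
  delta_pos:
    - [0,0,0.05]
    - [0,0,0.1]
    - [0,0,0.25]
    - [0,0,0.4]
    - [0,0,0.56]
    - [0,0,0.56]
    - [0.075,0.74,0.56]
    - [0.075,0.74,0.56]
    - [0.075,0.74,0.56]
    - [0.075,0.74,0.56]
    - [0.075,0.74,0.56]
    - [0.075,0.74,0.56]
  twist: [0,0,0,0,0,0,-0.008,-0.008,-0.008,-0.008,-0.008,-0.008]
  grip: [-1,-1,-1,-1,-1,-1,-1,-1,-1,-1,-1,-1]

```text
t: 17.25
tcp_pos: [0.4599, -0.1029, 0.1514]
tool_rot: [-0.553, -0.44, 0.553, -0.44]
wrist_force: [0.7, 0.2, -1.7]
width: 0.0085
```

Request:
arm_command:
  delta_pos:
    - [0.074,0.775,0]
    - [0.074,0.775,0]
    - [0.074,0.775,0]
    - [0.074,0.775,0]
    - [0.074,0.775,0]
    - [0.074,0.775,0]
    - [0.074,0.775,0]
  twist: [0,0,0,0,0,0,0]
  grip: [-1,-1,-1,-1,-1,-1,-1]

```text
t: 17.95
tcp_pos: [0.4786, 0.0886, 0.1511]
tool_rot: [-0.554, -0.439, 0.554, -0.439]
wrist_force: [-0.5, 0.5, -2.1]
width: 0.0086
```

```bash
python3 w.py w10
python3 - <<'E'
from h import *
cd=camera_params("side");im=grab_frame("side")[:,:,::-1];cv2.imwrite("pics/side10.png",im)
from scipy.spatial.transform import Rotation as Ro
s=observe();print(s['tcp_pos'],s['width'],Ro.from_quat(s['tool_rot']).as_matrix().round(4),s['wrist_force'])
a=cv2.imread("pics/w10.png")
f=lambda im,x,y,w,h,k:cv2.resize(np.clip(im[y:y+h,x:x+w].astype(float)*1.4,0,255).astype(np.uint8),None,fx=k,fy=k,interpolation=cv2.INTER_CUBIC)
p=proj(s['tcp_pos'],cd).astype(int);print(p)
A=f(a,170,0,300,400,1.3)  #390x520
B=f(im,p[0]-75,p[1]-70,150,130,2.7) #405x351
B=np.pad(B,((0,A.shape[0]-B.shape[0]),(0,0),(0,0)));cv2.imwrite("pics/m10.png",np.hstack([A,B]))
E
```

```text
17.95 [0.4786 0.0886 0.1511]
[0.47862954 0.08840387 0.1511977 ] 0.008497667713525189 [[-2.000e-04  9.734e-01 -2.292e-01]
 [-4.000e-04 -2.292e-01 -9.734e-01]
 [-1.000e+00 -1.000e-04  4.000e-04]] [-0.18664397 -0.93699594 -1.27600779]
[323 200]
```

View pics/m10.png

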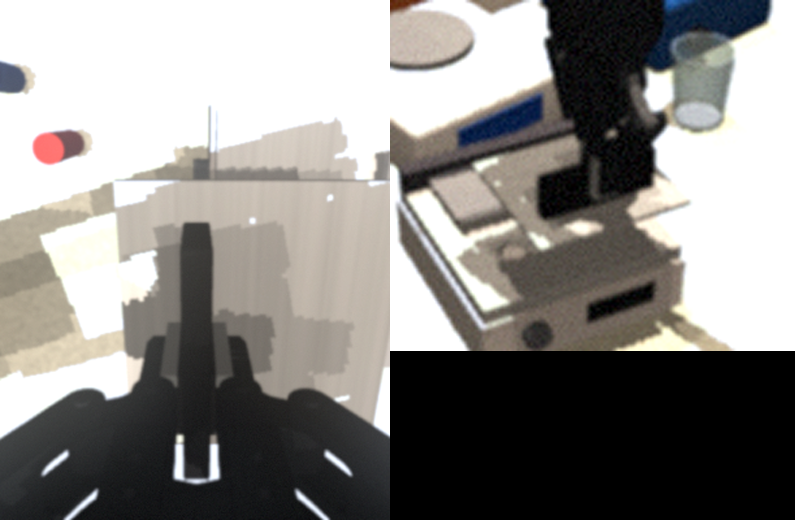

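Run:
```python
from h import *
d=np.load("pics/w10.npy",allow_pickle=True).item();c=d['c'];T=d['s']['tcp_pos']
x=np.array([.9734,-.2292]);y=np.array([.2292,.9734])
g=cv2.imread("pics/w10.png").max(2).astype(int)
print("rows",g[160:180,321],g[132:146,300],g[132:146,420],g[132:146,265])
for n,p,z in(("barend",(320.8,170.8),.176),("edge",(300,138.5),.142),("edgeR",(440,138.5),.142),("corner",(170+116/1.3,138.5),.142),("leftlow",(170+124/1.3,300/1.3),.142)):
    q=plane(p,c,z)[:2]-T[:2];print(n,q@x,q@y)
```

```text
rows [140 138 139 138 139 139 138 138 136 134 114  80  51  46  45  44  44  45
  43  44] [108 108 110 110 109 109 130 169 181 160 149 145 146 145] [128 127 126 125 123 116 111 124 140 144 145 145 145 144] [201 200 201 199 193 172 152 176 203 212 214 214 214 213]
barend 0.0003210656605710672 0.05359812419790684
edge -0.009614363263261236 0.0607205682100402
edgeR 0.056794863030534465 0.06092907261355335
corner -0.028945566296019184 0.060715330538316896
leftlow -0.028653142541772692 0.012791578682736659
```

The plate edge is 60.8 mm from the TCP and parallel to the tool, so the grip is centred and square. I lower the strip to just above the deck, in front of the flap.

Request:
arm_command:
  delta_pos:
    - [0,0,-0.1]
    - [0,0,-0.2]
    - [0,0,-0.25]
    - [0,0,-0.28]
    - [0,0,-0.295]
    - [0,0,-0.295]
    - [0,0,-0.295]
  twist: [0,0,0,0,0,0,0]
  grip: [-1,-1,-1,-1,-1,-1,-1]

```text
t: 18.75
tcp_pos: [0.4793, 0.09, 0.0785]
tool_rot: [0.554, 0.439, -0.553, 0.44]
wrist_force: [-0.1, 0.5, -2.7]
width: 0.0085
```

Run:
```python
from h import *
c=camera_params("scene");im=grab_frame("scene")[:,:,::-1];cv2.imwrite("pics/scene11.png",im)
cd=camera_params("side");im2=grab_frame("side")[:,:,::-1];cv2.imwrite("pics/side11.png",im2)
s=observe();print(s['tcp_pos'],s['wrist_force'],s['torque'],s['tool_rot'])
f=lambda im,x,y,w,h,k:cv2.resize(np.clip(im[y:y+h,x:x+w].astype(float)*1.3,0,255).astype(np.uint8),None,fx=k,fy=k,interpolation=cv2.INTER_CUBIC)
cv2.imwrite("pics/m11.png",np.hstack([f(im,285,150,100,110,4),f(im2,240,160,130,143,3.07)[:440,:400]]))
```

```text
[0.47927747 0.09014954 0.07854337] [-0.08790244  0.3496959  -2.90973565] [-0.00075518  0.03275097  0.01552384] [ 0.55428259  0.43934287 -0.55329891  0.44001018]Traceback (most recent call last):
  File "<stdin>", line 6, in <module>
    return _nx.concatenate(arrs, 1, dtype=dtype, casting=casting)
           ~~~~~~~~~~~~~~~^^^^^^^^^^^^^^^^^^^^^^^^^^^^^^^^^^^^^^^
ValueError: all the input array dimensions except for the concatenation axis must match exactly, but along dimension 0, the array at index 0 has size 440 and the array at index 1 has size 439
```

Run:
```python
import cv2,numpy as np
f=lambda im,x,y,w,h:cv2.resize(np.clip(im[y:y+h,x:x+w].astype(float)*1.3,0,255).astype(np.uint8),(400,440),interpolation=cv2.INTER_CUBIC)
cv2.imwrite("pics/m11.png",np.hstack([f(cv2.imread("pics/scene11.png"),285,150,100,110),f(cv2.imread("pics/side11.png"),240,160,130,143)]))
```

```text
(no output)
```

View pics/m11.png

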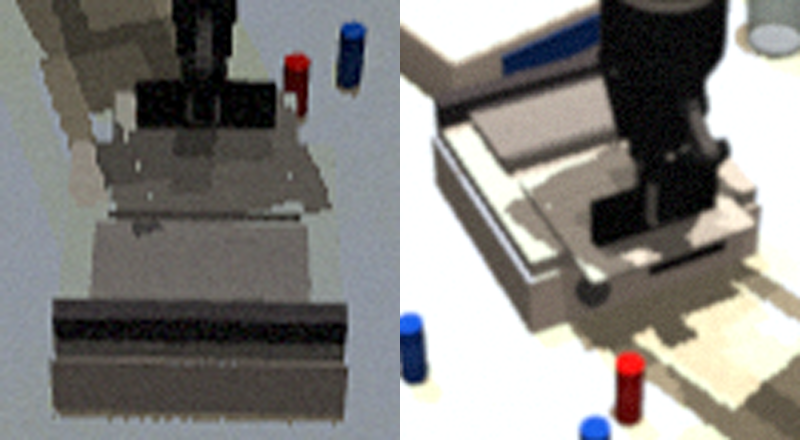

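The strip sits centred and square in front of the flap, with the far edge at crop row 213 and the flap edge behind it. I slide it in gently.

Request:
arm_command:
  delta_pos:
    - [0,0,-0.006]
    - [0.02,-0.005,-0.008]
    - [0.04,-0.01,-0.008]
    - [0.06,-0.014,-0.008]
    - [0.08,-0.019,-0.008]
    - [0.086,-0.02,-0.008]
    - [0.086,-0.02,-0.008]
  twist: [0,0,0,0,0,0,0]
  grip: [-1,-1,-1,-1,-1,-1,-1]

```text
t: 19.55
tcp_pos: [0.5003, 0.0849, 0.0755]
tool_rot: [-0.554, -0.44, 0.554, -0.44]
wrist_force: [-1.6, 0.5, -3.1]
width: 0.0085
```

Request:
arm_command:
  delta_pos:
    - [0.02,-0.005,0]
    - [0.04,-0.01,0]
    - [0.06,-0.014,0]
    - [0.08,-0.019,0]
    - [0.08,-0.019,0]
    - [0.08,-0.019,0]
  twist: [0,0,0,0,0,0]
  grip: [-1,-1,-1,-1,-1,-1]

```text
t: 20.15
tcp_pos: [0.52, 0.0802, 0.0754]
tool_rot: [-0.554, -0.44, 0.554, -0.44]
wrist_force: [0.8, -0.8, -2.2]
width: 0.0083
```

Request:
arm_command:
  delta_pos:
    - [0,0,-0.008]
    - [0,0,-0.016]
    - [0,0,-0.024]
    - [0,0,-0.024]
    - [0,0,-0.024]
    - [0,0,-0.024]
  twist: [0,0,0,0,0,0]
  grip: [-1,-1,-1,-1,-1,-1]

```text
t: 20.75
tcp_pos: [0.5203, 0.0803, 0.0751]
tool_rot: [-0.554, -0.44, 0.554, -0.44]
wrist_force: [-28.9, -3.6, 49.7]
width: 0.0085
```

Request:
arm_command:
  delta_pos:
    - [0,0,0.006]
    - [0,0,0.012]
    - [0,0,0.012]
    - [0,0,0.012]
  twist: [0,0,0,0]
  grip: [-1,-1,-1,-1]

```text
t: 21.15
tcp_pos: [0.5205, 0.0803, 0.0752]
tool_rot: [0.554, 0.439, -0.553, 0.44]
wrist_force: [-10.9, -1.3, 19.1]
width: 0.0084
```

Run:
```python
from h import *
c=camera_params("scene");im=grab_frame("scene")[:,:,::-1];cv2.imwrite("pics/scene12.png",im)
im2=grab_frame("side")[:,:,::-1];cv2.imwrite("pics/side12.png",im2)
s=observe();print(s['t'],s['tcp_pos'],s['wrist_force'],s['torque'],s['tool_rot'],s['width'])
f=lambda im,x,y,w,h:cv2.resize(np.clip(im[y:y+h,x:x+w].astype(float)*1.3,0,255).astype(np.uint8),(400,440),interpolation=cv2.INTER_CUBIC)
cv2.imwrite("pics/m12.png",np.hstack([f(im,285,150,100,110),f(im2,240,160,130,143)]))
```

```text
21.25 [0.52053627 0.0803225  0.07519023] [-10.67215905  -2.16636272  19.96578076] [-0.25182203  1.67185118 -0.02085993] [ 0.55408446  0.43935543 -0.55345085  0.44005611] 0.008619891906212951
```

Run:
```python
from h import *
from scipy.spatial.transform import Rotation as Ro
o=np.array([.5716,.0682]);x=np.array([.9734,-.2292]);y=np.array([.2292,.9734])
W=lambda a,b,z:np.r_[o+a*x+b*y,z]
R=Ro.from_quat(observe()['tool_rot']).as_matrix();print("tool axis",R[:,0].round(4),"jaw",R[:,1].round(4))
for n in("side","scene"):
    c=camera_params(n);A=[cv2.imread(f"pics/{n}{k}.png").max(2).astype(int) for k in("0","11","12")]
    for b in(.063,.05,.0,-.05,-.063):
        p0,p1,ps=proj(W(.0015,b,.0755),c),proj(W(.0015,b,.0795),c),proj(W(-.015,b,.064),c)
        t=np.linspace(-4,4,17);L=proj(W(-.02,b,.0755),c);e=(p0-L)/np.linalg.norm(p0-L)
        print(n,b,p0.round(1),"lift4mm",(p1-p0).round(1))
        for g in A: print("   ",cv2.remap(g.astype(np.float32),*[np.float32([p0[i]+t*2*e[i]]) for i in(0,1)],cv2.INTER_LINEAR)[0].round().astype(int))
```

```text
tool axis [ 1.3e-03 -2.0e-04 -1.0e+00] jaw [ 0.974  -0.2266  0.0013]
side 0.063 [273.9 212.5] lift4mm [-0.1 -1.5]
    [204 197 187 158 104  67  59  60  67  73  88 110 114 110 109 112 112]
    [181 188 186 157 104  64  60  63  66  71  87 109 114 112 110 112 109]
    [101 101 101  93  76  62  56  58  53  50  52  67  84  94 104 111 107]
side 0.05 [279.5 210.8] lift4mm [-0.1 -1.5]
    [204 200 192 173 128  77  62  66  76  96 108 126 139 143 142 141 142]
    [205 197 191 173 126  75  62  64  74  92 112 129 137 141 144 142 142]
    [114 116 114 108  91  73  61  61  58  53  57  65  83 110 134 140 141]
side 0.0 [300.7 204.3] lift4mm [-0.  -1.5]
    [203 200 189 161 111  71  57  65  81  97 116 132 139 141 144 145 145]
    [115 121 139 147 112  75  58  64  81  98 113 127 138 142 141 142 143]
    [29 62 84 83 68 62 62 62 57 52 54 65 65 69 68 68 71]
side -0.05 [321.1 198.1] lift4mm [ 0.  -1.5]
    [199 194 181 153  99  64  59  66  85  99 116 130 142 145 146 147 147]
    [12 10  3  9  9 10 11 10  6 11 11  9 11  6  5 13  9]
    [10 13 11  9  9 12 15 14 21 36 32 17 14  9  1  6 10]
side -0.063 [326.
[... 752 characters left out ...]
0.  -1.1]
    [112 111 115 112 111 111 112 109  95  82  78  80  79  80  79  78  80]
    [58 68 71 67 69 61 49 56 74 84 80 80 81 82 83 82 81]
    [44 40 36 40 45 55 58 56 52 44 46 45 43 44 44 43 43]
scene -0.05 [313.6 205.1] lift4mm [-0.  -1.1]
    [112 113 113 110 108 109 112 106  90  82  83  82  80  80  78  82  80]
    [69 68 68 76 84 67 44 67 87 82 86 82 83 84 84 82 85]
    [57 58 58 59 58 58 59 54 52 51 51 49 48 41 45 46 46]
scene -0.063 [308.3 205. ] lift4mm [-0.1 -1.1]
    [108 112 112 113 112 110 109 110 103  99 104  98  91  97  90  92  89]
    [106 109 110 113 112 115 115 112 107 103 108  96  98  97  95  95  91]
    [ 55  59  55  55  69  86  90  93 101  99 101  93  86 100  93  95  90]
```

```bash
python3 -c "
from bench import *
s=observe();print(s['t'],s['tcp_pos'],s['wrist_force'],abs(s['joint_velocities']).max());print(job_done())"
```

```text
21.25 [0.52053627 0.0803225  0.07519023] [-10.67215905  -2.16636272  19.96578076] 0.002453309837899159
the job is handed in; nothing more can be done
None
```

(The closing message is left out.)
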